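# Clamp the connector and bring it to the soldering notch

### The arm

A 6-joint arm with a two-finger parallel gripper is mounted at the origin on the work surface. World frame = base frame: x ahead of the robot, y to its left, z up, the work surface at z = 0. Lengths are in m, angles in rad, forces in N, time in s.
With the tool pointing down it reaches from about 0.375 to 0.9 m from the base axis. Payload 3.1 kg.
Tool frame: the origin (TCP) lies at the very end of the fingers, on their centre line; the grasp point (between the pads) lies 19 mm behind it (robot.grip_point_offset is the distance from the TCP to the grasp point, in m); z points along the fingers, y is the direction in which the jaws open and shut (so a half turn about z gives the same grasp; the last joint's range is limited). The gripper opens to 87 mm and grips with 3 to 60 N. Pads are 19 mm wide; open, the fingers measure 117 mm over their backs; the gripper's body (75 mm by 190 mm) begins 51 mm behind the grasp point.
Start: joints at [1.05, 0.527, 1.433, -0, 1.181, -0.178], TCP at [0.209, 0.589, 0.223] pointing down, gripper open.
Joint ranges: [-3.08, 3.08], [-0.75, 2.2], [0.22, 2.44], [-1.43, 4.57], [0, 2.65], [-2.85, 2.85]. Speed limits (rad/s): [2.79, 2.79, 3.14, 3.14, 3.14, 3.14].

### API

Orientations are given as a rotation vector (axis times angle).
In Python, from station import robot gives the robot as it stands.
- The arm moves only by the shell command python3 -m inch 'ROWS'. ROWS is JSON, a list of rows, each an object of numbers: "x", "y", "z": the shift along the tool's x, y, z scaled (see below); "rx", "ry", "rz": the turn, a rotation vector about the tool's x, y, z scaled (see below); "fingers": the gripper command: -1 is shut, 1 is fully open, values between are in proportion. In form: [{"x": .., "y": .., "z": .., "rx": .., "ry": .., "rz": .., "fingers": ..}, ...]. A call has 1 to 5 rows; each row shifts and turns the commanded pose from where the row before left it, along the tool's axes as they then stand; what a row does not reach is not made up. The controller multiplies each number of a shift by 5 cm and each number of a turn by 90 degrees. A row lasts 1/8 s, in which the tool goes at most 62.5 mm and 10.7 degrees, less where a joint would pass 70% of its speed; a pose out of reach is approached as far as the arm can. A call with a number of a shift or a turn outside -1 to 1 is refused whole. A call with a gripper value outside its range is refused whole. The fingers move at their own pace and stop on an object; the grip force is fixed at half the most. Time passes only in rows, so rows that do not move let the fingers close. It gives the time, the measured TCP pose, the force and the opening at its end, in the units of the state.
- robot.sense(): the state, without advancing time (a new reading comes with each control period).
- robot.get_image(name): name is "scene" or "top" or "wrist"; returns a dict with "frame" (480x640x3 uint8, red, green, blue), "fx", "fy", "cx", "cy" (pixels), "k1" (the pictures are not rectified: a ray, as slopes to the right and down, at radius r is drawn at 1 + k1 r^2 times it, then the intrinsics apply), "T" (4x4, takes a point from camera to world coordinates); the wrist camera has in their place "T_tool_cam" (4x4, takes a point from camera to tool coordinates, whose origin is the TCP and whose axes are the flange's). Camera axes: x right, y down, z forward; pixel columns grow to the right and rows downward; lengths in m; the calibration is good to about 2 mm. A picture is of the moment at which its call begins: read the wrist's pose just before it. There is no depth.
- robot.finish_job(): hands the job in, once; it reports no verdict.
The state is a dict: "time": time; "joint_positions": joint angles; "dq": joint speeds; "joint_efforts": joint torques, N m; "eef_pos": TCP position; "tcp_rot": TCP orientation; "force": force on the tool from outside, world axes, zero at the start; "ft_torque": the same for the moment, N m; "gripper_width": finger opening in m.
Only numpy, scipy, OpenCV 4.12 (cv2) and the standard library are available. Lean on these libraries where they do the work, as an engineer would, in place of code of your own. Each camera call takes 0.05 s, during which the arm holds its last target.

### The job

Get the connector in the slide fixture ready for soldering: screw the knurled cap around it clockwise, fully home against its stop, then take the carriage by its black handle post and slide it along the rail, away from its starting end, until the spring ball clicks into the groove in the track. Finish while still gripping the handle firmly between the fingers with the carriage resting in that notch, not letting go at the end, and leave the other things on the bench where they are.

Things in the scene. Friction and masses are not known exactly. Their poses are not given: they have to be found in the camera images.
- fixture: Slide fixture fixed to the table: dark steel base plate 170 x 420 x 12 mm, with two aluminium guide bars along its length and a steel track strip between them. Origin: centre of the base's underside, on the table. z is up, +y runs along the rail in the direction the carriage must travel, x across the rail
- track (a point): Point on the top of the steel track strip (26 mm wide, top 26 mm above the table) under the ball when the carriage is at 0. The strip has one dark V groove across it, 14 mm wide, seen from above ahead of the carriage; it lies 110 to 160 mm from this point towards fixture +y, differently each time. The carriage's far stop is at least 40 mm past the notch
- carriage (a joint): Travel of the carriage towards fixture +y, m: 0 at its starting end, 0.20 at the far stop; starts at 0 to 0.03. About 3 to 4 N of friction; it stays where it is left. Coming to the groove the ball draws the carriage on (drag falls by 5 to 7 N), then, past the middle, resists with some 10 N more than the friction. Within 3 mm of the notch a released carriage is pulled to its middle
- deck (a point): Middle of the top of the carriage: an aluminium plate 80 mm across the rail, 150 mm along it, 14 mm thick, top 45 mm above the table. It lies at fixture x = 0, y = -0.12 m + carriage
- pin (a joint): Height, m, of the spring-loaded ball (16 mm) under the middle of the carriage and of its brass indicator pin, 8 mm thick, that stands 17 mm out of the carriage midway between handle and cap. About -0.0005 on the flat track, -0.0038 in the middle of the groove, about -0.002 at 2.5 mm to either side of it
- cap (a joint): Turn of the knurled screw cap, rad, growing clockwise seen from above: starts loose at 0 to 0.3, fully home at its stop at 1.2. It does not rise or sink as it turns; friction about 0.12 N m, it stays where it is left. A dark rib on its rim points to fixture +y, to a dark mark on the plate, at 0
- cap_grip (a point): Point on the cap's upright axis at a good height to grip, 71 mm above the table. The cap is a round knurled aluminium ring, 38 mm across, from 56 to 77 mm above the table, over a fixed cup 35 mm across. The connector, 23 mm across, stands up through it to 88 mm above the table. It lies 45 mm from the carriage's middle towards fixture +y
- handle: Black round handle post on the carriage, 22 mm across, with a foot 28 mm across and 6 mm high; 45 mm tall, its top 90 mm above the table. Origin: centre of its foot, on the carriage's top, 45 mm from the carriage's middle towards fixture -y
- handle_grip (a point): Point on the handle post's axis at a good height to grip it, 75 mm above the table, 30 mm above the carriage's top
- conn_a: loose round metal connector, 25 mm diameter flange, 30 mm tall, standing on the table on the robot's side of the fixture; a bystander. Origin: centre of its underside
- conn_b: same kind of loose connector, standing on the table on the far side of the fixture; a bystander
- conn_c: same kind of loose connector, standing on the fixture's base plate beside the guide bars (its top 42 mm above the table); a bystander
- flux: white plastic bottle, 48 mm diameter, 115 mm tall, at the far edge; a bystander. Origin: centre of its underside
- spool: solder spool with black flanges, 58 mm diameter, 42 mm tall, at the far edge; a bystander. Origin: centre of its underside
- driver: screwdriver lying on the table at the left, 170 mm long; a bystander. Origin under its middle

How it is judged:
On the way, in this order (a step that is already met when the one before it is completed fails the run):
1. the cap is screwed home (value of joint cap above 1.1 rad), for 0.2 s.
2. the ball sits in the notch while the fingers grip the handle (value of joint pin below -0.002 m and contact force between the fingers and handle above 10 N), for 0.2 s.
At the end, for the whole second after the job is handed in: The cap is within 0.1 rad of its stop, the ball has dropped at least 2 mm (carriage within about 2.5 mm of the notch's middle), the carriage is still, and the fingers grip the handle post (total contact force above 10 N) (all of step 2 and value of joint cap above 1.1 rad and velocity of joint carriage between -0.01 and 0.01 m/s); the arm keeps its last pose, push and grip.
It fails at once if a bystander shoved or knocked about (moved more than 30 mm) (distance of any of conn_a, conn_b, conn_c, flux, spool, driver from where it was at the start of the episode above 0.03 m).
It also fails if it takes over 67 s, if anything falls off the work surface, if the arm or the gripper's body presses on something with over 40 N, if the wrist force passes 120 N, or if a joint passes its speed limit or range.

## Working session

There is one attempt and no reset: what is moved stays moved. The work goes in short steps, Python scripts to look and compute and a shell command to move; the robot and the scene stay as the last step left them, time stands still between calls to the robot, and variables do not carry over. Pictures are saved under pics/ and viewed, and the job is handed in when it is done.

```bash
ls; mkdir -p pics
python3 - <<'E'
from station import robot
import cv2
s=robot.sense();print(s)
for n in ["scene","top","wrist"]:
    im=robot.get_image(n)
    cv2.imwrite(f"pics/{n}0.png",im["frame"][:,:,::-1])
    print(n,{k:v for k,v in im.items() if k!="frame"})
E
```

```text
pics
{'time': 0.0, 'joint_positions': array([ 1.05050232e+00,  5.28477932e-01,  1.43389352e+00,  1.67935714e-05,
        1.18139577e+00, -1.78499333e-01]), 'dq': array([-0.00084607,  0.00034954, -0.00043931, -0.0006746 , -0.00030914,
        0.00071755]), 'joint_efforts': array([-2.45559793e-03, -4.40048826e+01, -1.76587880e+01,  6.32289983e-02,
        5.81479899e-02, -1.44207370e-04]), 'eef_pos': array([0.20908581, 0.5882159 , 0.2215672 ]), 'tcp_rot': array([-0.53416078, -3.09507641,  0.00320029]), 'force': array([ 0.44629516, -0.17285376, -0.14715375]), 'ft_torque': array([ 0.04204166, -0.0344215 ,  0.04330982]), 'gripper_width': 0.08718541167777542}
scene {'fx': 517.9282707213405, 'fy': 517.9282707213405, 'cx': 322.40882628430336, 'cy': 240.21188981335692, 'k1': -0.02470091674448465, 'T': array([[-0.46755227,  0.75019936, -0.4675423 ,  1.05272882],
       [ 0.8839342 ,  0.39234016, -0.25441999,  0.41628396],
       [-0.00743009, -0.53223127, -0.8465664 ,  0.90947141],
       [ 0.        ,  0.        ,  0.        ,  1.        ]])}
top {'fx': 560.4377314861459, 'fy': 560.4377314861459, 'cx': 322.096445169087, 'cy': 239.40238648901953, 'k1': 0.04577479115591975, 'T': array([[ 0.02655314, -0.99038157,  0.1357913 ,  0.42970747],
       [-0.99962086, -0.02531639,  0.01082677,  0.18591155],
       [-0.00728489, -0.1360273 , -0.9906783 ,  1.20148996],
       [ 0.        ,  0.        ,  0.        ,  1.        ]])}
wrist {'fx': 401.940792295917, 'fy': 401.940792295917, 'cx': 316.50184080500196, 'cy': 234.9407399342951, 'k1': 0.006266689081089551, 'T_tool_cam': array([[ 8.27912390e-04, -9.58298183e-01, -2.85768974e-01,
         7.83208164e-02],
       [ 9.99998676e-01,  1.19379018e-03, -1.10612311e-03,
         5.54168971e-04],
       [ 1.40114396e-03, -2.85767680e-01,  9.58297903e-01,
        -1.61773312e-01],
       [ 0.00000000e+00,  0.00000000e+00,  0.00000000e+00,
         1.00000000e+00]])}
```

View pics/scene0.png

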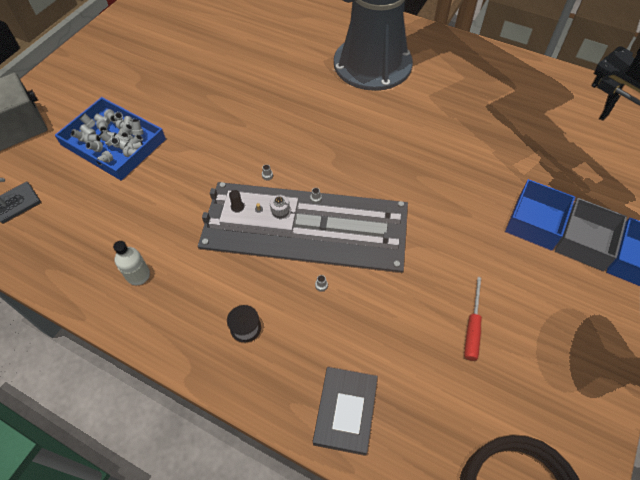

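View pics/top0.png

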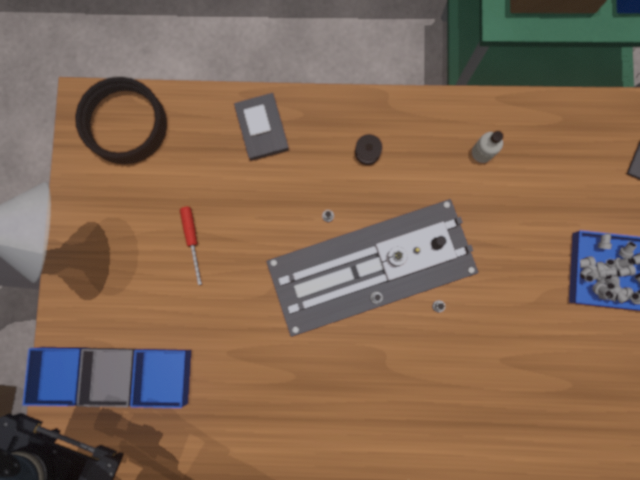

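View pics/wrist0.png

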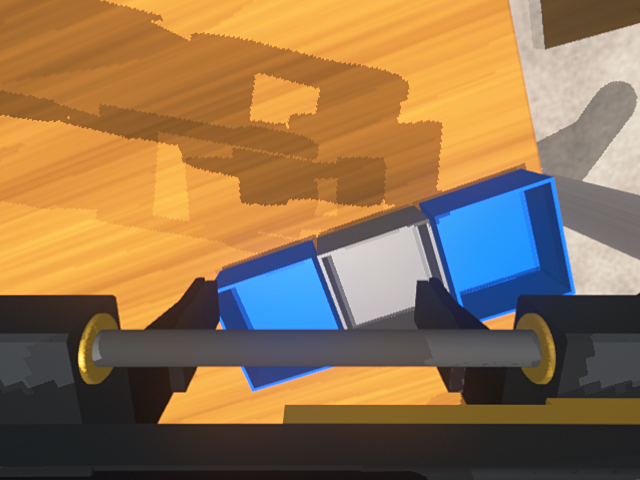

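The scene shows the handle near (237,203), the pin at (259,208) and the cap at (280,206). In the top view the handle is near (438,242), the cap near (397,257) and the groove near (356,270). I'll write helpers and zoom in.

```bash
cat > h.py <<'E'
import numpy as np, cv2
from station import robot
from scipy.spatial.transform import Rotation as R
def ray(im,u,v,T=None):
    T=im["T"] if T is None else T
    xd=np.array([(u-im["cx"])/im["fx"],(v-im["cy"])/im["fy"]]); x=xd.copy()
    for _ in range(20): x=xd/(1+im["k1"]*(x@x))
    d=T[:3,:3]@np.array([x[0],x[1],1]); return T[:3,3],d/np.linalg.norm(d)
def plane(im,u,v,z,T=None):
    o,d=ray(im,u,v,T); return o+d*(z-o[2])/d[2]
def tri(rays):
    A=np.zeros((3,3));b=np.zeros(3)
    for o,d in rays:
        P=np.eye(3)-np.outer(d,d);A+=P;b+=P@o
    p=np.linalg.solve(A,b); return p,[np.linalg.norm((np.eye(3)-np.outer(d,d))@(p-o)) for o,d in rays]
def wristT(im,s):
    T=np.eye(4);T[:3,:3]=R.from_rotvec(s["tcp_rot"]).as_matrix();T[:3,3]=s["eef_pos"]
    return T@im["T_tool_cam"]
def crop(im,x0,y0,w,h,k,name):
    cv2.imwrite("pics/"+name,cv2.resize(np.ascontiguousarray(im["frame"][y0:y0+h,x0:x0+w,::-1]),None,fx=k,fy=k,interpolation=cv2.INTER_CUBIC))
E
python3 - <<'E'
from h import *
a=robot.get_image("scene");crop(a,195,175,160,100,5,"s1.png")
a=robot.get_image("top");crop(a,340,200,150,110,5,"t1.png")
E
```

```text
(no output)
```

View pics/s1.png

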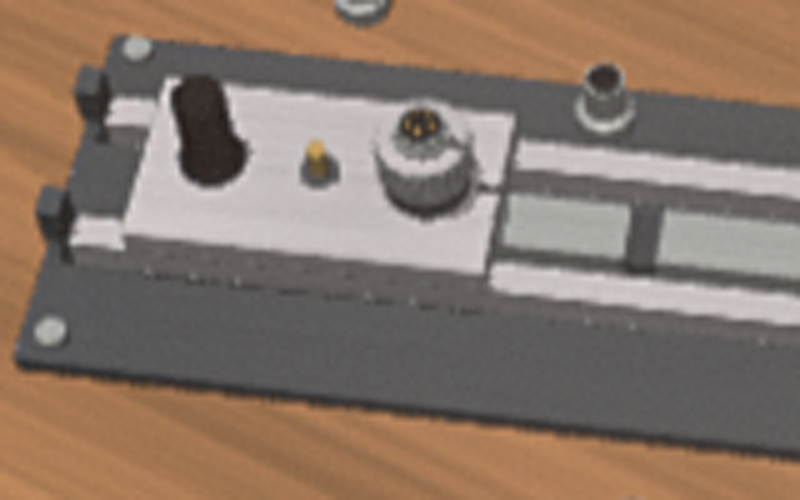

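View pics/t1.png

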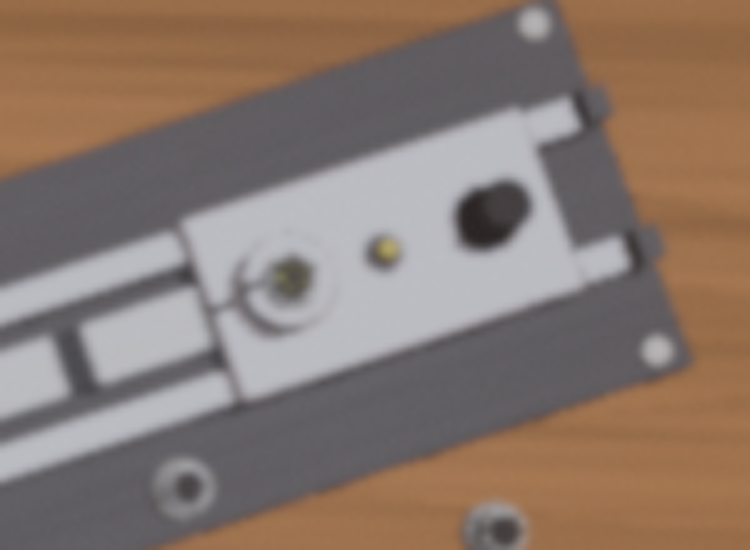

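Run:
```python
from h import *
S=robot.get_image("scene");T=robot.get_image("top")
ct=lambda u,v:(340+u/5-.4,200+v/5-.4); cs=lambda u,v:(195+u/5-.4,175+v/5-.4)
for n,t,s in [("handletop",(510,200),(198,85)),("conntop",(291,280),(420,122)),("pin",(386,249),(316,146)),("groove",(77,360),(644,238)),("screwA",(535,23),(50,331)),("conn_c",(188,486),(605,78))]:
    p,e=tri([ray(T,*ct(*t)),ray(S,*cs(*s))]);print(n,p.round(4),np.round(e,4))
sc=[plane(T,u,v,.013)[:2] for u,v in [(447,204.6),(471.4,270),(274,263),(295.5,330)]]
sc=np.array(sc);print(sc.round(4),"mean",sc.mean(0))
d=(sc[2]+sc[3]-sc[0]-sc[1])/2;print("rail len",np.linalg.norm(d),"dir",d/np.linalg.norm(d),np.degrees(np.arctan2(d[1],d[0])))
dk=np.array([plane(T,*ct(*q),.045)[:2] for q in [(182,220),(520,107),(585,287),(242,403)]])
print("deck",dk.mean(0)); d=dk[0]+dk[3]-dk[1]-dk[2];print(np.linalg.norm(d)/2,np.degrees(np.arctan2(d[1],d[0])))
print("groove plane",plane(T,*ct(77,360),.026)[:2],plane(S,*cs(644,238),.026)[:2])
print("conn_b",plane(T,328,216,.03)[:2],"conn_a",plane(T,440,306,.03)[:2])
```

```text
handletop [ 0.5857 -0.0367  0.098 ] [0.002 0.002]
conntop [0.5535 0.0467 0.0866] [0.0006 0.0006]
pin [0.5697 0.0053 0.0641] [0.0006 0.0006]
groove [0.524  0.1294 0.0231] [0.0018 0.0018]
screwA [ 0.6739 -0.0643  0.0194] [0.0012 0.0012]
conn_c [0.4718 0.0838 0.0435] [0.0016 0.0016]
[[ 0.675  -0.0676]
 [ 0.5354 -0.1183]
 [ 0.5393  0.2999]
 [ 0.3999  0.2494]] mean [0.53741228 0.09087137]
rail len 0.39181860985262235 dir [-0.34603242  0.93822256] 110.24483134826883
deck [0.57032246 0.00331898]
0.14945540427705525 110.12280116407494
groove plane [0.5244005  0.12790031] [0.5251159  0.13208965]
conn_b [0.64070601 0.18752283] conn_a [ 0.45757501 -0.04867493]
```

Measured points agree with the given geometry: rail at 110.2°, cap near (0.554, 0.046), groove about 0.13 m ahead. Next I go to a hover above the cap.

```bash
python3 -m inch '[{"x":-0.78,"y":-0.61,"fingers":1},{"x":-0.78,"y":-0.61,"fingers":1},{"x":-0.78,"y":-0.61,"fingers":1},{"x":-0.78,"y":-0.61,"fingers":1},{"x":-0.78,"y":-0.61,"fingers":1}]'
python3 -m inch '[{"x":-0.78,"y":-0.61,"fingers":1},{"x":-0.78,"y":-0.61,"fingers":1},{"x":-0.78,"y":-0.61,"fingers":1},{"x":-0.78,"y":-0.61,"fingers":1},{"x":-0.78,"y":-0.61,"fingers":1}]'
python3 -m inch '[{"x":-0.78,"y":-0.61,"fingers":1},{"x":-0.78,"y":-0.61,"fingers":1},{"x":-0.78,"y":-0.61,"fingers":1},{"rz":0.11,"fingers":0.3},{"rz":0.11,"fingers":0.3}]'
python3 -m inch '[{"fingers":0.3},{"fingers":0.3},{"fingers":0.3}]'
python3 - <<'E'
from h import *
s=robot.sense();im=robot.get_image("wrist");print(s["time"],s["eef_pos"],R.from_rotvec(s["tcp_rot"]).as_matrix().round(4),s["force"],s["gripper_width"])
cv2.imwrite("pics/w1.png",im["frame"][:,:,::-1])
import pickle;pickle.dump((s,im),open("w1.pkl","wb"))
E
```

```text
0.35 [0.2094005  0.58869472 0.22231362] [[-9.421e-01  3.352e-01 -2.000e-04]
 [ 3.352e-01  9.421e-01 -4.000e-04]
 [ 1.000e-04 -5.000e-04 -1.000e+00]] [-0.79644822  0.00358318 -0.283514  ] 0.08690450251394842$[0]: bad value
$[0]: bad value
$[0]: bad value
$[0]: bad value
```

View pics/w1.png

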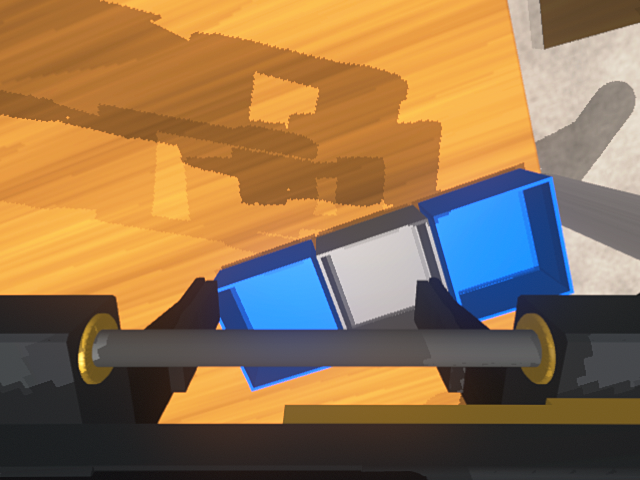

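The arm hasn't moved; the rows were refused, probably because every key is required. I'll check that with one row.

```bash
python3 -m inch '[{"x":-0.78,"y":-0.61,"z":0,"rx":0,"ry":0,"rz":0,"fingers":1}]'
```

```text
time: 0.52
eef_pos: [0.2354, 0.5489, 0.2225]
tcp_rot: [0.528, 3.096, 0.004]
force: [0.5, -0.2, -0.0]
gripper_width: 0.0871
```

```bash
python3 -m inch '[{"x":-0.78,"y":-0.61,"z":0,"rx":0,"ry":0,"rz":0,"fingers":1},{"x":-0.78,"y":-0.61,"z":0,"rx":0,"ry":0,"rz":0,"fingers":1},{"x":-0.78,"y":-0.61,"z":0,"rx":0,"ry":0,"rz":0,"fingers":1},{"x":-0.78,"y":-0.61,"z":0,"rx":0,"ry":0,"rz":0,"fingers":1},{"x":-0.78,"y":-0.61,"z":0,"rx":0,"ry":0,"rz":0,"fingers":1}]'
python3 -m inch '[{"x":-0.78,"y":-0.61,"z":0,"rx":0,"ry":0,"rz":0,"fingers":1},{"x":-0.78,"y":-0.61,"z":0,"rx":0,"ry":0,"rz":0,"fingers":1},{"x":-0.78,"y":-0.61,"z":0,"rx":0,"ry":0,"rz":0,"fingers":1},{"x":-0.78,"y":-0.61,"z":0,"rx":0,"ry":0,"rz":0,"fingers":1},{"x":-0.78,"y":-0.61,"z":0,"rx":0,"ry":0,"rz":0,"fingers":1}]'
python3 -m inch '[{"x":-0.78,"y":-0.61,"z":0,"rx":0,"ry":0,"rz":0,"fingers":0.3},{"x":-0.78,"y":-0.61,"z":0,"rx":0,"ry":0,"rz":0,"fingers":0.3},{"x":0,"y":0,"z":0,"rx":0,"ry":0,"rz":0.11,"fingers":0.3},{"x":0,"y":0,"z":0,"rx":0,"ry":0,"rz":0.11,"fingers":0.3},{"x":0,"y":0,"z":0,"rx":0,"ry":0,"rz":0,"fingers":0.3}]'
python3 - <<'E'
from h import *
s=robot.sense();im=robot.get_image("wrist");print(s["time"],s["eef_pos"],R.from_rotvec(s["tcp_rot"]).as_matrix().round(4),s["force"],s["gripper_width"])
cv2.imwrite("pics/w2.png",im["frame"][:,:,::-1])
import pickle;pickle.dump((s,im),open("w2.pkl","wb"))
E
```

```text
time: 1.15
eef_pos: [0.3694, 0.3367, 0.2228]
tcp_rot: [0.534, 3.095, 0.001]
force: [0.3, 0.3, 0.3]
gripper_width: 0.0873
time: 1.78
eef_pos: [0.5021, 0.1275, 0.2228]
tcp_rot: [0.535, 3.095, 0.0]
force: [0.6, 0.7, -0.1]
gripper_width: 0.0876
time: 2.4
eef_pos: [0.5543, 0.0451, 0.2226]
tcp_rot: [1.056, 2.959, 0.0]
force: [-0.1, 0.4, 0.2]
gripper_width: 0.0575
2.4 [0.55428536 0.04510695 0.22255015] [[-7.740e-01  6.332e-01  1.000e-04]
 [ 6.332e-01  7.740e-01 -0.000e+00]
 [-1.000e-04  0.000e+00 -1.000e+00]] [-0.10726319  0.4133623   0.21039734] 0.05752010387038367
```

View pics/w2.png

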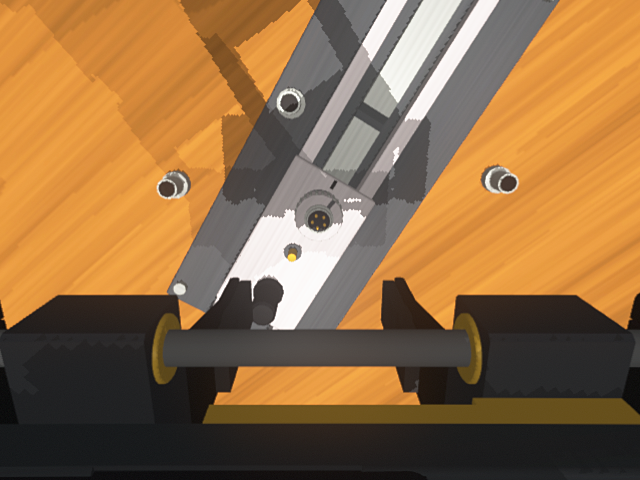

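The wrist view shows the connector top at about (319,220), the pin at (292,257), the plate mark at (333,185) with the rib nearly in line at (332,205), and the groove at about (362,127).

Run:
```python
from h import *
import pickle
s,im=pickle.load(open("w2.pkl","rb"));W=wristT(im,s)
crop(im,220,80,200,250,3,"w2c.png")
T=robot.get_image("top");S=robot.get_image("scene")
ct=lambda u,v:(340+u/5-.4,200+v/5-.4); cs=lambda u,v:(195+u/5-.4,175+v/5-.4)
for n,w,t,sc in [("conn",(319,220),(291,280),(420,122)),("pin",(292,257),(386,249),(316,146)),("groove",(362,127),(77,360),(644,238)),("mark",(333,185),(222,304),(484,188))]:
  r=[ray(im,*w,W),ray(T,*ct(*t)),ray(S,*cs(*sc))]
  p,e=tri(r);q,_=tri([r[0],r[2]]);print(n,p.round(4),np.round(e,4),q.round(4))
print("planes",plane(im,319,220,.088,W),plane(im,292,257,.062,W),plane(im,362,127,.026,W))
```

```text
conn [0.5539 0.0472 0.0875] [0.0008 0.001  0.0003] [0.5542 0.0479 0.0881]
pin [0.5697 0.0056 0.0641] [0.0005 0.0008 0.0004] [0.5697 0.0061 0.0643]
groove [0.5244 0.1257 0.0198] [0.0068 0.002  0.0053] [0.5239 0.1246 0.0189]
mark [0.5468 0.0698 0.048 ] [0.0005 0.0006 0.0002] [0.5463 0.0698 0.0475]
planes [0.55422146 0.04797818 0.088     ] [0.57019597 0.00552131 0.062     ] [0.52617335 0.11891321 0.026     ]
```

View pics/w2c.png

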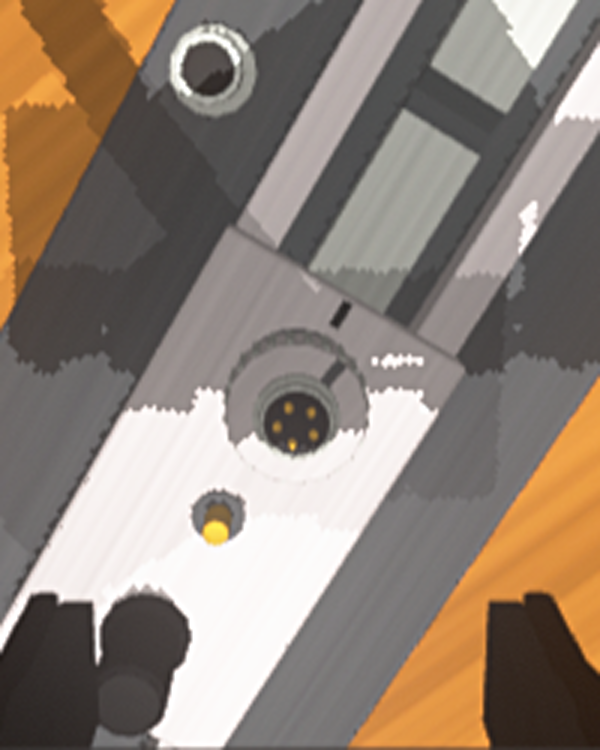

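```bash
python3 -m inch '[{"x":0.035,"y":0.035,"z":0.7,"rx":0,"ry":0,"rz":0,"fingers":0.3},{"x":0,"y":0,"z":0.7,"rx":0,"ry":0,"rz":0,"fingers":0.3},{"x":0,"y":0,"z":0.7,"rx":0,"ry":0,"rz":0,"fingers":0.3},{"x":0,"y":0,"z":0.6,"rx":0,"ry":0,"rz":0,"fingers":0.3},{"x":0,"y":0,"z":0,"rx":0,"ry":0,"rz":0,"fingers":0.3}]'
python3 -m inch '[{"x":0,"y":0,"z":0.4,"rx":0,"ry":0,"rz":0,"fingers":0.3},{"x":0,"y":0,"z":0.3,"rx":0,"ry":0,"rz":0,"fingers":0.3},{"x":0,"y":0,"z":0,"rx":0,"ry":0,"rz":0,"fingers":0.3}]'
python3 - <<'E'
from h import *
s=robot.sense();im=robot.get_image("wrist");S=robot.get_image("scene")
a=cv2.resize(np.ascontiguousarray(S["frame"][140:290,180:340]),None,fx=3.2,fy=3.2)
b=im["frame"];cv2.imwrite("pics/w3.png",b[:,:,::-1]);cv2.imwrite("pics/s3.png",a[:,:,::-1])
E
```

```text
time: 3.18
eef_pos: [0.5522, 0.0482, 0.0857]
tcp_rot: [-1.054, -2.954, 0.002]
force: [-0.3, -0.1, 0.4]
gripper_width: 0.0565
time: 3.55
eef_pos: [0.5537, 0.0479, 0.0524]
tcp_rot: [-1.057, -2.957, 0.0]
force: [0.0, 0.3, 1.0]
gripper_width: 0.0567
```

View pics/w3.png

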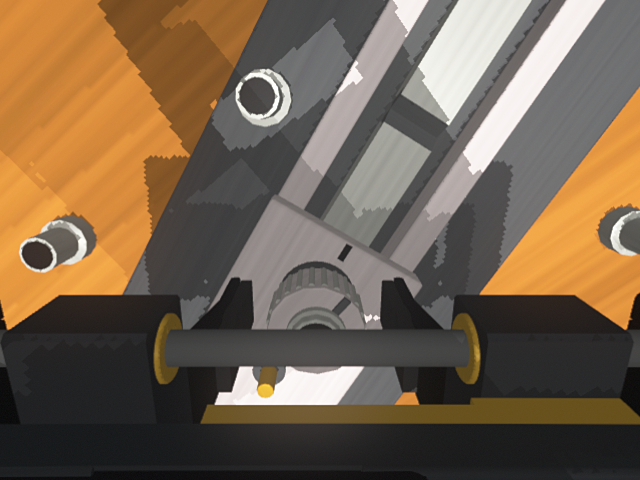

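View pics/s3.png

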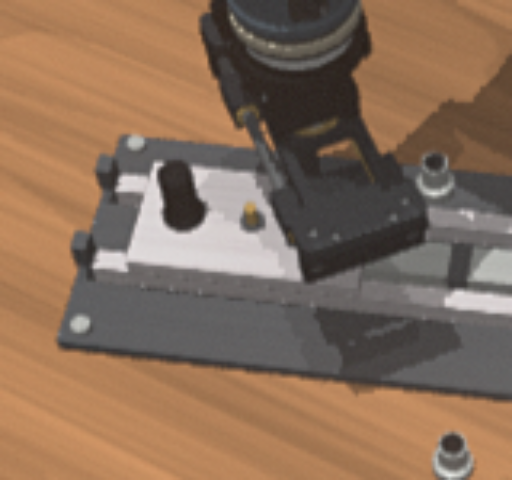

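In the wrist view the cap (columns 270–366) lies centred between the fingers (245–388) and nothing is touching. I'll close the fingers.

```bash
python3 -m inch '[{"x":0,"y":0,"z":0,"rx":0,"ry":0,"rz":0,"fingers":-1},{"x":0,"y":0,"z":0,"rx":0,"ry":0,"rz":0,"fingers":-1},{"x":0,"y":0,"z":0,"rx":0,"ry":0,"rz":0,"fingers":-1},{"x":0,"y":0,"z":0,"rx":0,"ry":0,"rz":0,"fingers":-1},{"x":0,"y":0,"z":0,"rx":0,"ry":0,"rz":0,"fingers":-1}]'
python3 -c "
from h import *
s=robot.sense();print(s['force'],s['ft_torque'],s['gripper_width'])"
```

```text
time: 4.28
eef_pos: [0.5539, 0.0475, 0.0529]
tcp_rot: [1.058, 2.958, -0.001]
force: [-1.8, -3.0, 5.3]
gripper_width: 0.037
[-1.79675505 -2.98469352  5.29616366] [-0.46340001  0.33681464  0.0335867 ] 0.037038154533874094
```

```bash
python3 -m inch '[{"x":0,"y":0,"z":0,"rx":0,"ry":0,"rz":0.08,"fingers":-1},{"x":0,"y":0,"z":0,"rx":0,"ry":0,"rz":0.08,"fingers":-1},{"x":0,"y":0,"z":0,"rx":0,"ry":0,"rz":0.08,"fingers":-1},{"x":0,"y":0,"z":0,"rx":0,"ry":0,"rz":0.08,"fingers":-1},{"x":0,"y":0,"z":0,"rx":0,"ry":0,"rz":0.08,"fingers":-1}]'
python3 - <<'E'
from h import *
s=robot.sense();m=R.from_rotvec(s["tcp_rot"]).as_matrix();print(s['force'],s['ft_torque'],s['gripper_width'],np.degrees(np.arctan2(m[1,1],m[0,1])))
im=robot.get_image("wrist");cv2.imwrite("pics/w4.png",im["frame"][:,:,::-1])
E
```

```text
time: 4.9
eef_pos: [0.5544, 0.0478, 0.0529]
tcp_rot: [1.925, 2.482, 0.001]
force: [-0.1, -0.1, 4.3]
gripper_width: 0.0373
[-0.14191431 -0.13571939  4.34656802] [-0.27490153  0.19450408  0.12520388] 0.03733281030300873 14.406479123743624
```

View pics/w4.png

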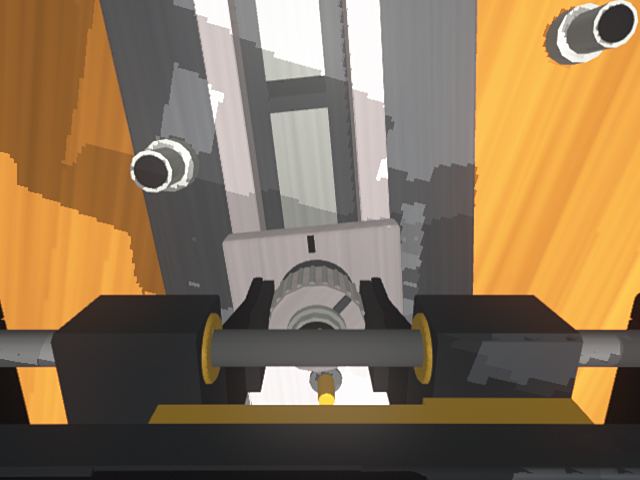

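The rib at (343,302) now stands well clockwise of the mark at (311,243), so the cap turns with the fingers, against a 0.12 N·m moment. I'll continue to the stop.

```bash
python3 -m inch '[{"x":0,"y":0,"z":0,"rx":0,"ry":0,"rz":0.07,"fingers":-1},{"x":0,"y":0,"z":0,"rx":0,"ry":0,"rz":0.07,"fingers":-1},{"x":0,"y":0,"z":0,"rx":0,"ry":0,"rz":0.07,"fingers":-1}]'
python3 -c "
from h import *
s=robot.sense();print(s['force'],s['ft_torque'],s['gripper_width'])"
python3 -m inch '[{"x":0,"y":0,"z":0,"rx":0,"ry":0,"rz":0.04,"fingers":-1},{"x":0,"y":0,"z":0,"rx":0,"ry":0,"rz":0.04,"fingers":-1}]'
python3 - <<'E'
from h import *
s=robot.sense();m=R.from_rotvec(s["tcp_rot"]).as_matrix();print(s['force'],s['ft_torque'],s['gripper_width'],np.degrees(np.arctan2(m[1,1],m[0,1])))
im=robot.get_image("wrist");cv2.imwrite("pics/w5.png",im["frame"][:,:,::-1])
E
```

```text
time: 5.32
eef_pos: [0.5548, 0.0478, 0.0529]
tcp_rot: [2.304, 2.134, 0.002]
force: [-0.2, -2.0, 3.6]
gripper_width: 0.0371
[-0.23168587 -1.97867369  3.61373691] [-0.30421461  0.15859246  0.14825645] 0.037109588009055325
time: 5.58
eef_pos: [0.5549, 0.0478, 0.0529]
tcp_rot: [2.429, 1.99, 0.002]
force: [-0.6, 0.3, 3.8]
gripper_width: 0.0374
[-0.63152009  0.26199107  3.78802661] [-0.07660244  0.03934836  0.66447739] 0.037373968182747415 -11.35639336381708
```

View pics/w5.png

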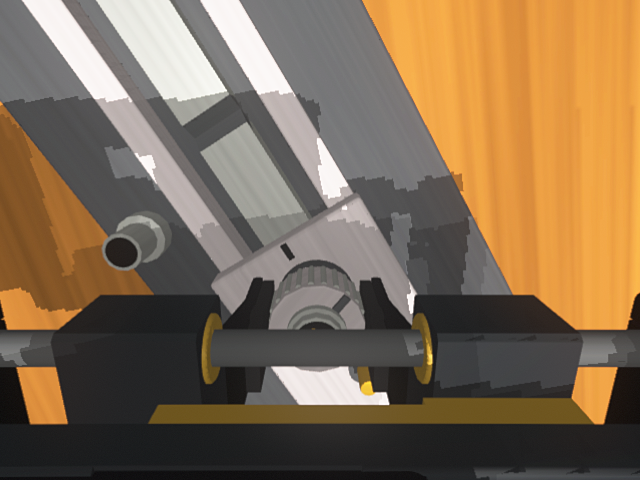

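The moment jumped to 0.66 N·m after about 62° of turning, so the cap has reached its stop. I'll nudge it once more to confirm, then hold for the 0.2 s.

```bash
python3 -m inch '[{"x":0,"y":0,"z":0,"rx":0,"ry":0,"rz":0.03,"fingers":-1},{"x":0,"y":0,"z":0,"rx":0,"ry":0,"rz":0,"fingers":-1},{"x":0,"y":0,"z":0,"rx":0,"ry":0,"rz":0,"fingers":-1}]'
python3 - <<'E'
from h import *
s=robot.sense();m=R.from_rotvec(s["tcp_rot"]).as_matrix();print(s['force'],s['ft_torque'],s['gripper_width'],np.degrees(np.arctan2(m[1,1],m[0,1])))
im=robot.get_image("wrist");crop(im,200,180,240,180,3,"w6.png")
E
```

```text
time: 6.0
eef_pos: [0.555, 0.048, 0.0529]
tcp_rot: [2.475, 1.932, 0.003]
force: [1.3, 0.6, 4.3]
gripper_width: 0.0372
[1.25964636 0.6136758  4.28214653] [ 0.08067882 -0.09796773  0.6931493 ] 0.03721261570969287 -14.044223756706366
```

View pics/w6.png

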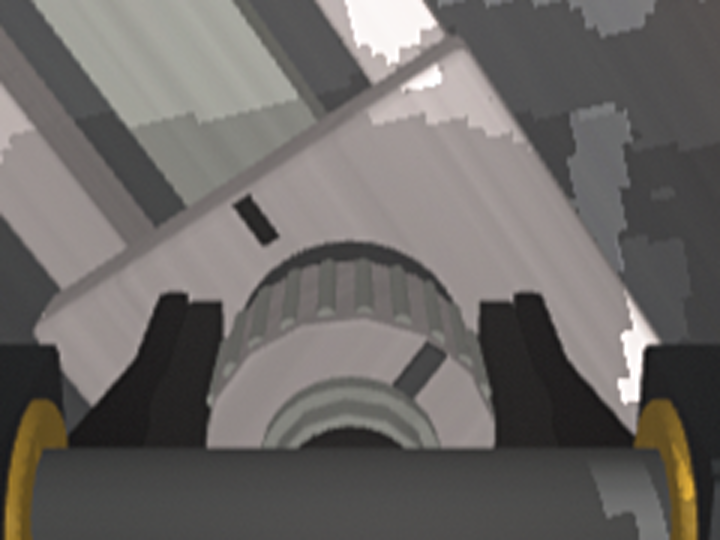

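The nudge slipped on the cap at a steady 0.69 N·m, so it is at the stop. Now I open partly, lift, turn the jaws across the rail and go above the handle.

```bash
python3 -m inch '[{"x":0,"y":0,"z":0,"rx":0,"ry":0,"rz":0,"fingers":0.3},{"x":0,"y":0,"z":0,"rx":0,"ry":0,"rz":0,"fingers":0.3},{"x":0,"y":0,"z":0,"rx":0,"ry":0,"rz":0,"fingers":0.3},{"x":0,"y":0,"z":-0.3,"rx":0,"ry":0,"rz":0,"fingers":0.3},{"x":0,"y":0,"z":-0.5,"rx":0,"ry":0,"rz":0,"fingers":0.3}]'
python3 -m inch '[{"x":0,"y":0,"z":-0.7,"rx":0,"ry":0,"rz":0,"fingers":0.3},{"x":0,"y":0,"z":-0.7,"rx":0,"ry":0,"rz":0,"fingers":0.3},{"x":0,"y":0,"z":-0.3,"rx":0,"ry":0,"rz":-0.095,"fingers":0.3},{"x":0,"y":0,"z":0,"rx":0,"ry":0,"rz":-0.095,"fingers":0.3},{"x":0,"y":0,"z":0,"rx":0,"ry":0,"rz":-0.095,"fingers":0.3}]'
python3 -m inch '[{"x":0,"y":0,"z":0,"rx":0,"ry":0,"rz":-0.095,"fingers":0.3},{"x":-0.6,"y":0,"z":0,"rx":0,"ry":0,"rz":0,"fingers":0.3},{"x":-0.6,"y":0,"z":0,"rx":0,"ry":0,"rz":0,"fingers":0.3},{"x":-0.6,"y":0,"z":0,"rx":0,"ry":0,"rz":0,"fingers":0.3},{"x":0,"y":0,"z":0,"rx":0,"ry":0,"rz":0,"fingers":0.3}]'
python3 - <<'E'
from h import *
import pickle
s=robot.sense();im=robot.get_image("wrist");m=R.from_rotvec(s["tcp_rot"]).as_matrix();print(s["eef_pos"],s['force'],s['gripper_width'],np.degrees(np.arctan2(m[1,1],m[0,1])))
pickle.dump((s,im),open("w7.pkl","wb"));cv2.imwrite("pics/w7.png",im["frame"][:,:,::-1])
E
```

```text
time: 6.68
eef_pos: [0.5533, 0.0478, 0.0928]
tcp_rot: [-2.478, -1.929, 0.002]
force: [0.0, 0.3, 0.2]
gripper_width: 0.0565
time: 7.3
eef_pos: [0.554, 0.0478, 0.179]
tcp_rot: [1.982, 2.436, 0.001]
force: [0.1, -0.7, -0.4]
gripper_width: 0.0568
time: 7.92
eef_pos: [0.5858, -0.0387, 0.1785]
tcp_rot: [1.804, 2.569, 0.001]
force: [-0.2, 1.1, -0.0]
gripper_width: 0.0563
[ 0.58575309 -0.03865899  0.17851208] [-0.23304171  1.14930905 -0.03171012] 0.05632095166191965 19.845407607746317
```

View pics/w7.png

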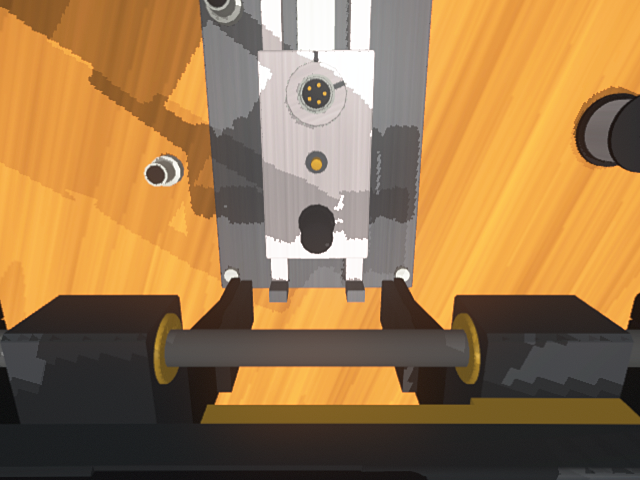

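The cap's rib at (340,85) stands about 67° clockwise of the mark, so it stayed home. The handle's top circle is near (316,236). I'll work out the handle and groove positions.

Run:
```python
from h import *
import pickle
s,im=pickle.load(open("w7.pkl","rb"));W=wristT(im,s)
T=robot.get_image("top")
s2,i2=pickle.load(open("w2.pkl","rb"));W2=wristT(i2,s2)
print("handletop plane",plane(im,316,236,.09,W),"foot mid?")
print("tri w/w2",tri([ray(im,316,236,W),ray(i2,220+131/3,80+700/3,W2)]))
print("conn",plane(im,316,93,.088,W),"pin",plane(im,316,164,.062,W))
print("groove w2",plane(i2,220+455/3,80+107/3,.026,W2))
u=R.from_rotvec(s["tcp_rot"]).as_matrix();print("tool",u.T@(plane(im,316,236,.09,W)-s["eef_pos"]))
```

```text
handletop plane [ 0.58488253 -0.0357041   0.09      ] foot mid?
tri w/w2 (array([ 0.58465343, -0.03432895,  0.09393372]), [np.float64(0.00030443612014574697), np.float64(0.00030443612014574833)])
conn [0.55502397 0.04690444 0.088     ] pin [0.57022387 0.00486053 0.062     ]
groove w2 [0.52396686 0.13097572 0.026     ]
tool [3.18631283e-03 3.46403363e-05 8.85083288e-02]
```

```bash
python3 -m inch '[{"x":0.05,"y":0,"z":0.6,"rx":0,"ry":0,"rz":0,"fingers":0.3},{"x":0,"y":0,"z":0.6,"rx":0,"ry":0,"rz":0,"fingers":0.3},{"x":0,"y":0,"z":0.5,"rx":0,"ry":0,"rz":0,"fingers":0.3},{"x":0,"y":0,"z":0.4,"rx":0,"ry":0,"rz":0,"fingers":0.3},{"x":0,"y":0,"z":0.3,"rx":0,"ry":0,"rz":0,"fingers":0.3}]'
python3 -m inch '[{"x":0,"y":0,"z":0,"rx":0,"ry":0,"rz":0,"fingers":0.3},{"x":0,"y":0,"z":0,"rx":0,"ry":0,"rz":0,"fingers":-1},{"x":0,"y":0,"z":0,"rx":0,"ry":0,"rz":0,"fingers":-1},{"x":0,"y":0,"z":0,"rx":0,"ry":0,"rz":0,"fingers":-1},{"x":0,"y":0,"z":0,"rx":0,"ry":0,"rz":0,"fingers":-1}]'
python3 -m inch '[{"x":0,"y":0,"z":0,"rx":0,"ry":0,"rz":0,"fingers":-1},{"x":0,"y":0,"z":0,"rx":0,"ry":0,"rz":0,"fingers":-1},{"x":0,"y":0,"z":0,"rx":0,"ry":0,"rz":0,"fingers":-1}]'
python3 - <<'E'
from h import *
s=robot.sense();im=robot.get_image("wrist");m=R.from_rotvec(s["tcp_rot"]).as_matrix();print(s["eef_pos"],s['force'],m.T@s["force"],s['gripper_width'])
S=robot.get_image("scene")
a=cv2.resize(np.ascontiguousarray(S["frame"][130:280,180:340]),None,fx=3.2,fy=3.2)
cv2.imwrite("pics/w8.png",im["frame"][:,:,::-1]);cv2.imwrite("pics/s8.png",a[:,:,::-1])
E
```

```text
time: 8.65
eef_pos: [0.5831, -0.033, 0.0569]
tcp_rot: [-1.799, -2.574, 0.0]
force: [-0.3, 0.8, 0.3]
gripper_width: 0.0563
time: 9.28
eef_pos: [0.5841, -0.0345, 0.0579]
tcp_rot: [1.801, 2.573, 0.0]
force: [0.8, -0.5, -0.2]
gripper_width: 0.0248
time: 9.65
eef_pos: [0.5843, -0.0345, 0.0578]
tcp_rot: [1.801, 2.573, 0.001]
force: [-0.4, 0.8, 2.7]
gripper_width: 0.0207
[ 0.5842932  -0.03447993  0.05783777] [-0.41595095  0.79051852  2.71076587] [ 0.88404155 -0.1183633  -2.71120767] 0.020671889890371394
```

View pics/w8.png

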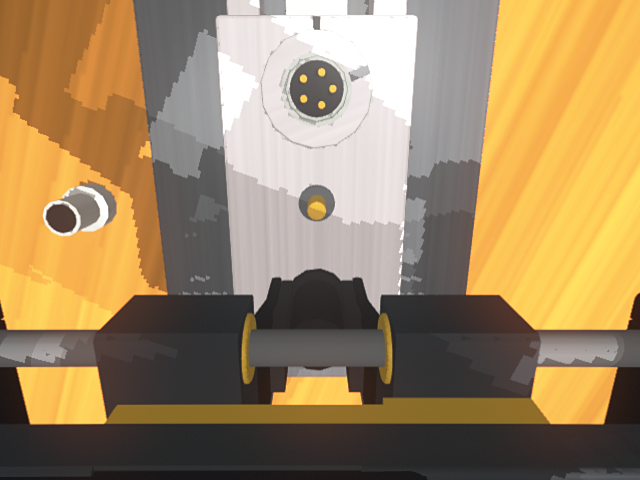

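View pics/s8.png

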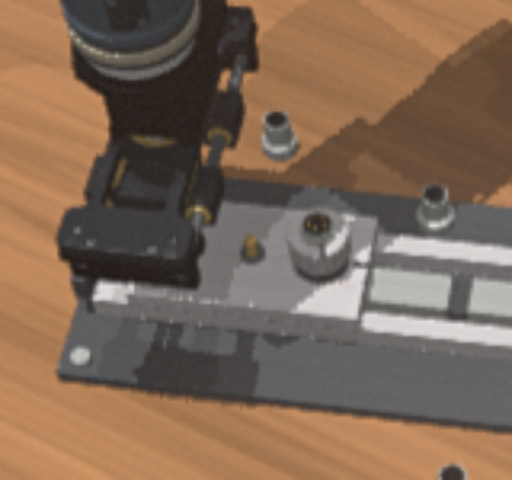

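The handle is gripped (20.7 mm opening on a 22 mm post) and centred. I'll slide along tool +x, which is the rail direction.

```bash
python3 -m inch '[{"x":0.1,"y":0,"z":0,"rx":0,"ry":0,"rz":0,"fingers":-1},{"x":0.2,"y":0,"z":0,"rx":0,"ry":0,"rz":0,"fingers":-1},{"x":0.2,"y":0,"z":0,"rx":0,"ry":0,"rz":0,"fingers":-1},{"x":0.2,"y":0,"z":0,"rx":0,"ry":0,"rz":0,"fingers":-1},{"x":0.2,"y":0,"z":0,"rx":0,"ry":0,"rz":0,"fingers":-1}]'
cat > st.py <<'E'
from h import *
s=robot.sense();m=R.from_rotvec(s["tcp_rot"]).as_matrix()
print(s["time"],"along",(s["eef_pos"][:2]-np.array([.5843,-.0345]))@m[:2,0],"Ftool",(m.T@s["force"]).round(2),"T",s["ft_torque"].round(2),"w",s['gripper_width'])
E
python3 st.py
```

```text
time: 10.38
eef_pos: [0.5701, 0.0048, 0.0578]
tcp_rot: [1.796, 2.571, -0.004]
force: [1.2, -9.6, 0.2]
gripper_width: 0.0209
10.375 along 0.041780279467310395 Ftool [-9.46 -2.21 -0.14] T [-1.68 -0.09 -0.07] w 0.02091832562195452
```

```bash
python3 -m inch '[{"x":0.2,"y":0,"z":0,"rx":0,"ry":0,"rz":0,"fingers":-1},{"x":0.2,"y":0,"z":0,"rx":0,"ry":0,"rz":0,"fingers":-1},{"x":0.2,"y":0,"z":0,"rx":0,"ry":0,"rz":0,"fingers":-1},{"x":0.2,"y":0,"z":0,"rx":0,"ry":0,"rz":0,"fingers":-1},{"x":0.2,"y":0,"z":0,"rx":0,"ry":0,"rz":0,"fingers":-1}]'
python3 st.py
python3 -m inch '[{"x":0.15,"y":0,"z":0,"rx":0,"ry":0,"rz":0,"fingers":-1},{"x":0.15,"y":0,"z":0,"rx":0,"ry":0,"rz":0,"fingers":-1},{"x":0,"y":0,"z":0,"rx":0,"ry":0,"rz":0,"fingers":-1}]'
python3 - <<'E'
exec(open("st.py").read())
import pickle
s=robot.sense();im=robot.get_image("wrist");S=robot.get_image("scene");T=robot.get_image("top")
pickle.dump((s,im),open("w9.pkl","wb"))
cv2.imwrite("pics/w9.png",im["frame"][:,:,::-1]);crop(S,230,150,160,110,5,"s9.png")
E
```

```text
time: 11.0
eef_pos: [0.5528, 0.0521, 0.0578]
tcp_rot: [1.797, 2.571, -0.004]
force: [1.3, -10.9, 0.9]
gripper_width: 0.0209
11.0 along 0.09211193459892011 Ftool [-10.71  -2.53  -0.9 ] T [-1.74 -0.11  0.01] w 0.02089545957504923
time: 11.38
eef_pos: [0.5465, 0.0691, 0.0578]
tcp_rot: [1.802, 2.573, 0.001]
force: [-0.5, 1.4, 3.8]
gripper_width: 0.021
11.375 along 0.11030299654304487 Ftool [ 1.5   0.05 -3.76] T [ 0.2  -0.05  0.07] w 0.021047825510451385
```

View pics/w9.png

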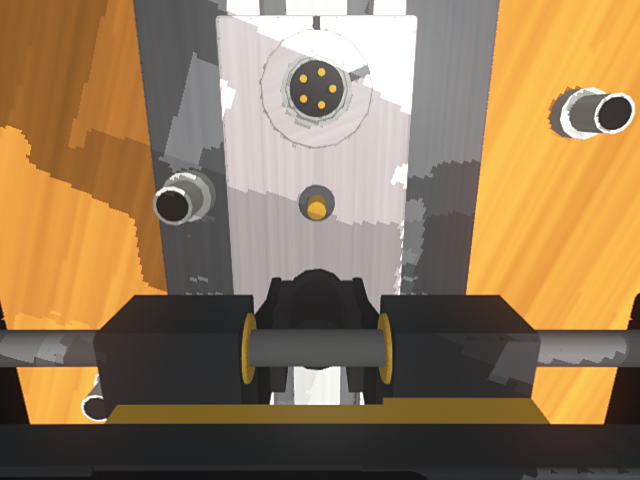

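View pics/s9.png

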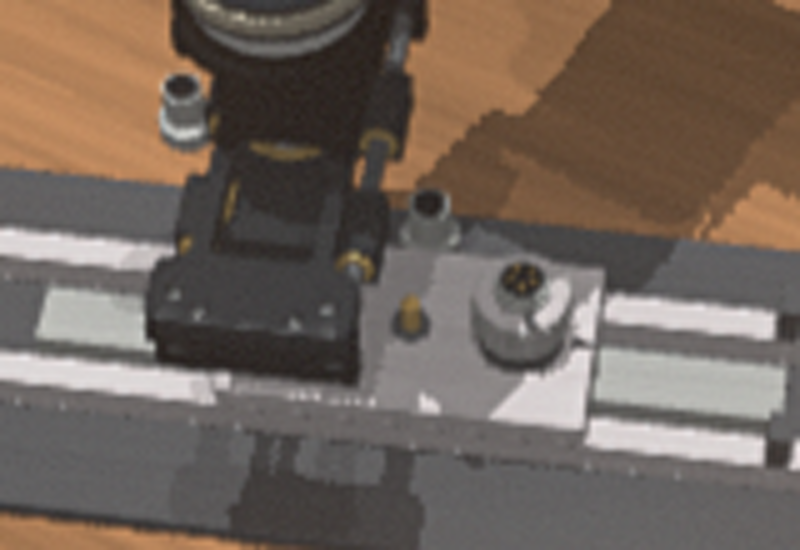

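At 110 mm along, all is well; the notch is expected near 134 mm. I'll go on in small steps and watch the force along the rail.

```bash
python3 -m inch '[{"x":0.1,"y":0,"z":0,"rx":0,"ry":0,"rz":0,"fingers":-1},{"x":0.1,"y":0,"z":0,"rx":0,"ry":0,"rz":0,"fingers":-1},{"x":0.08,"y":0,"z":0,"rx":0,"ry":0,"rz":0,"fingers":-1}]'; python3 st.py
python3 -m inch '[{"x":0.04,"y":0,"z":0,"rx":0,"ry":0,"rz":0,"fingers":-1}]' >/dev/null;python3 st.py
python3 -m inch '[{"x":0.04,"y":0,"z":0,"rx":0,"ry":0,"rz":0,"fingers":-1}]'  >/dev/null;python3 st.py
python3 -m inch '[{"x":0.04,"y":0,"z":0,"rx":0,"ry":0,"rz":0,"fingers":-1}]'  >/dev/null;python3 st.py
```

```text
time: 11.9
eef_pos: [0.5426, 0.0799, 0.0578]
tcp_rot: [1.797, 2.572, -0.003]
force: [1.2, -8.2, 2.9]
gripper_width: 0.0209
11.9 along 0.12171100109864896 Ftool [-8.15 -1.75 -2.88] T [-1.48 -0.18 -0.01] w 0.020941579014113112
12.025 along 0.12389554688207843 Ftool [-8.05 -1.42 -3.14] T [-1.43 -0.12 -0.04] w 0.02097928404398033
12.15 along 0.12585335404429804 Ftool [-7.29 -1.13 -3.77] T [-1.33 -0.1  -0.05] w 0.0208312374183968
12.275 along 0.12829046347475942 Ftool [-5.18 -2.06 -4.03] T [-0.92 -0.15  0.01] w 0.020978042552335565
```

```bash
python3 -m inch '[{"x":0.03,"y":0,"z":0,"rx":0,"ry":0,"rz":0,"fingers":-1}]' >/dev/null;python3 st.py
python3 -m inch '[{"x":0.03,"y":0,"z":0,"rx":0,"ry":0,"rz":0,"fingers":-1}]'  >/dev/null;python3 st.py
python3 -m inch '[{"x":0.03,"y":0,"z":0,"rx":0,"ry":0,"rz":0,"fingers":-1}]'  >/dev/null;python3 st.py
```

```text
12.4 along 0.13072628959256796 Ftool [-1.62 -0.01 -4.34] T [-0.45 -0.08  0.06] w 0.020933313289524913
12.525 along 0.13323291555498998 Ftool [-0.22  1.84 -5.82] T [-0.07 -0.06  0.05] w 0.021122094579738074
12.65 along 0.13419539019259363 Ftool [-6.5  -1.   -4.93] T [-1.11 -0.15  0.01] w 0.020803915599932405
```

```bash
python3 -m inch '[{"x":0,"y":0,"z":0,"rx":0,"ry":0,"rz":0,"fingers":-1},{"x":0,"y":0,"z":0,"rx":0,"ry":0,"rz":0,"fingers":-1}]' >/dev/null;python3 st.py
python3 - <<'E'
from h import *
import pickle
s=robot.sense();im=robot.get_image("wrist")
s0,i0=pickle.load(open("w9.pkl","rb"));pickle.dump((s,im),open("w10.pkl","wb"))
a=i0["frame"][130:270,250:380];b=im["frame"][130:270,250:380]
cv2.imwrite("pics/w10.png",cv2.resize(np.hstack([a,b])[:,:,::-1],None,fx=3,fy=3,interpolation=cv2.INTER_CUBIC))
for i in(i0,im):
    h=cv2.cvtColor(i["frame"],cv2.COLOR_RGB2HSV)[170:240,280:350]
    m=(h[...,1]>130)&(h[...,0]>12)&(h[...,0]<35)&(h[...,2]>60);y,x=np.nonzero(m);print(m.sum(),x.mean()+280,y.mean()+170,x.max()-x.min(),y.min()+170,y.max()+170)
E
```

```text
12.9 along 0.134197599952186 Ftool [-4.72 -0.68 -5.43] T [-0.68 -0.11 -0.01] w 0.020685767647153908
372 316.25 207.44086021505376 18 196 219
332 316.394578313253 206.6265060240964 18 196 217
```

View pics/w10.png

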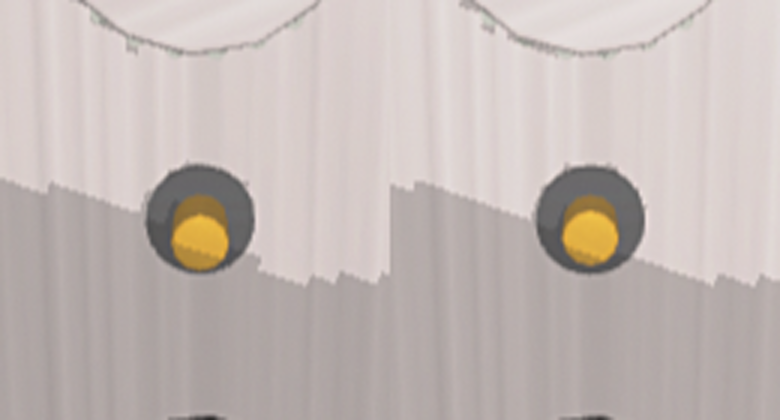

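```bash
cat > pin.py <<'E'
from h import *
import pickle
def proj(im,p):
    x=p[:2]/p[2];r=x@x;x=x*(1+im["k1"]*r);return im["fx"]*x[0]+im["cx"],im["fy"]*x[1]+im["cy"]
def meas(im):
    f=cv2.cvtColor(im["frame"],cv2.COLOR_RGB2HSV)[185:235,295:338].astype(float)
    f=f[...,1]*1.0
    # lower edge of saturated pin per central columns, subpixel at half level
    out=[]
    for c in range(17,26):
        col=f[:,c];hi=np.percentile(col[20:30],70);lo=np.median(col[36:42]);th=(hi+lo)/2
        k=np.nonzero(col>th)[0].max();out.append(185+k+(col[k]-th)/(col[k]-col[k+1]))
    return np.median(out),out
if __name__=="__main__":
    s,im=pickle.load(open("w9.pkl","rb"))
    Ti=np.linalg.inv(wristT(im,s));W=wristT(im,s)
    p0=plane(im,316,213,.0615,W)
    for dz in (0,-.001,-.002,-.0033):
        print(dz,proj(im,(Ti@np.r_[p0+[0,0,dz],1])[:3]))
    print(meas(im)[0]); s,im=pickle.load(open("w10.pkl","rb"));print(meas(im)[0])
    for i in range(3):
        print(meas(robot.get_image("wrist"))[0])
E
python3 pin.py
```

```text
0 (np.float64(315.9999999999996), np.float64(213.00000000000003))
-0.001 (np.float64(316.00200436906675), np.float64(212.42395516107302))
-0.002 (np.float64(316.0039853513476), np.float64(211.85462735594461))
-0.0033 (np.float64(316.0065263333546), np.float64(211.12435135169082))
219.28773584905662
217.44565217391303
217.45705882352942
217.43941176470588
217.46988636363636
```

The pin's lower edge rose 1.84 px at about 0.57 px/mm, a drop of about 3.2 mm, which puts the ball at the middle of the groove. I'll hold briefly and check stillness, cap and bystanders.

```bash
python3 -m inch '[{"x":0,"y":0,"z":0,"rx":0,"ry":0,"rz":0,"fingers":-1},{"x":0,"y":0,"z":0,"rx":0,"ry":0,"rz":0,"fingers":-1},{"x":0,"y":0,"z":0,"rx":0,"ry":0,"rz":0,"fingers":-1},{"x":0,"y":0,"z":0,"rx":0,"ry":0,"rz":0,"fingers":-1}]' >/dev/null;python3 st.py; python3 pin.py|tail -1
python3 - <<'E'
from h import *
S=robot.get_image("scene");im=robot.get_image("wrist")
cv2.imwrite("pics/s11.png",S["frame"][:,:,::-1]);cv2.imwrite("pics/w11.png",im["frame"][:,:,::-1])
E
```

```text
13.6 along 0.13419772891276968 Ftool [-3.3   0.27 -4.43] T [-0.67 -0.11 -0.05] w 0.021180110861011174
217.47191011235955
```

View pics/w11.png

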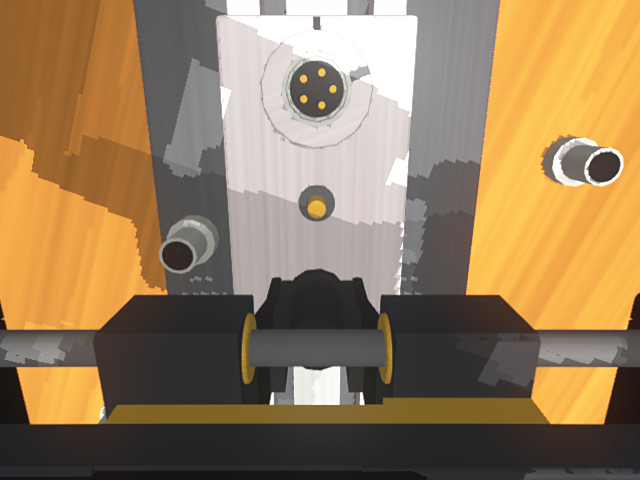

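View pics/s11.png

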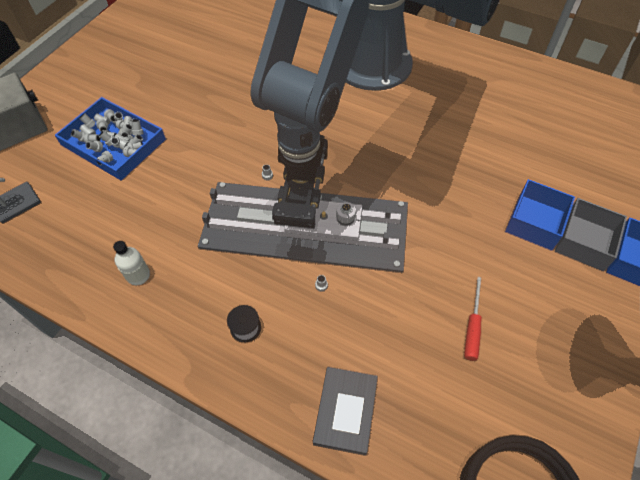

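Everything is steady. The rib at (360,72) still stands about 67–70° past the mark, and the bystanders in the scene view are where they were. Handing in.

```bash
python3 -c "
from station import robot
print(robot.finish_job())"; python3 st.py
```

```text
the job is handed in; nothing more can be done
None
the job is handed in; nothing more can be done
```

The cap is screwed home, the carriage is resting in the notch, and I handed the job in at about 14 s with the fingers still gripping the handle. The hand-in gave no verdict.

- **Cap:** I turned it about 62° clockwise until the moment jumped from about 0.15 to 0.69 N·m and the fingers slipped, so it is against its stop. In the last picture its rib stands about 67° or more clockwise of the mark.
- **Carriage:** I slid it 134 mm by the handle. The drag fell from about 8 N to near 0, then rose again, and the pin dropped about 3.2 mm by the wrist camera. The cameras had put the groove about 134 mm ahead, and the TCP position did not change over the last 0.7 s.
- **Grip:** The finger opening read about 21 mm on the 22 mm post with the fingers commanded shut, about 3 N along the rail. The contact force itself could not be read.
- **Bystanders:** The pictures show none of them moved. This was judged by eye, and conn_c is hidden in the last scene view but upright in the last wrist view.

**Disagreements:** The first groove pixel I read from the wrist view was wrong, giving 7–12 mm disagreement. Re-read, it came within about 3 mm of the other two views. My first move commands were refused because every row needs all its fields. That cost 0.3 s or less and moved nothing.

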